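Swap two wrongly placed cakes and lay out an empty tin

TASK

The dark cake and the pale cake are standing on each other's mats: swap them, parking one of them on the empty blue mat on the way, so that the dark cake ends on the brown mat and the pale cake on the white mat. Then lift only the copper tin off the grey tin it is nested in and stand it on the blue mat, without lifting the grey tin or shifting it. Stand everything upright and wholly on its mat, keep the cakes upright all the time, and leave the golden cake alone on its orange mat.

Things in the scene. Friction and masses are not known exactly. Their poses are not given: they have to be found in the camera images.
- dark_cake_c (a point): round cake with a very dark brown top in a silver stepped tin, 44 mm high: lower part 52 mm across, upright 62 mm wall from 22 mm up to the rim, 64 mm lip; about 0.12 kg. The point is its centre, 22 mm above its underside; z axis up. At the start it stands on the white mat; it belongs on the brown mat.
- pale_cake_c (a point): round cake with a pale cream-yellow top in a silver stepped tin, 44 mm high: lower part 52 mm across, upright 62 mm wall from 22 mm up to the rim, 64 mm lip; about 0.12 kg. The point is its centre, 22 mm above its underside; z axis up. At the start it stands on the brown mat; it belongs on the white mat.
- golden_cake_c (a point): round cake with a golden orange-yellow top in a silver stepped tin, 44 mm high: lower part 52 mm across, upright 62 mm wall from 22 mm up to the rim, 64 mm lip; about 0.12 kg. The point is its centre, 22 mm above its underside; z axis up. It already stands on its orange mat and stays there.
- copper_tin_c (a point): empty copper-coloured tin nested in the grey tin; 44 mm high, outside as the cakes' tins (lower part 52 mm across, upright 62 mm wall from 22 mm up to the rim, 64 mm lip), wall 2 mm, open top, about 60 g. The point is its centre, 22 mm above its underside; z up. In the stack its underside is 24 mm and its rim 68 mm above the table, 24 mm above the grey rim; it lifts straight out, 3 mm play all round.
- grey_tin_c (a point): the empty dark grey tin at the bottom of the nested stack, standing on the table: 44 mm high, with a wider lip 74 mm across at its rim, about 0.16 kg, loose. Its rim shows as a dark ring around the copper tin. The point is its centre, 22 mm above the table; z axis up. It stays where it is.
- brown_mat: a flat round dark brown mat, 90 mm across and 5 mm thick, fixed to the table. The origin is the centre of its underside, at table height; its top is 5 mm higher. Place of the dark cake.
- white_mat: a flat round white mat, 90 mm across and 5 mm thick, fixed to the table. The origin is the centre of its underside, at table height; its top is 5 mm higher. Place of the pale cake.
- blue_mat: a flat round blue mat, 90 mm across and 5 mm thick, fixed to the table. The origin is the centre of its underside, at table height; its top is 5 mm higher. Empty at the start: the halfway spot for the swap, then the place of the copper tin.
- orange_mat: a flat round orange mat, 90 mm across and 5 mm thick, fixed to the table. The origin is the centre of its underside, at table height; its top is 5 mm higher. Place of the golden cake, which is on it already.
Mind the look-alikes: they are no part of the job. What is meant by the blue_mat is not green, and is the smaller of those in its own colour.

How it is judged:
On the way, in this order (a step that is already met when the one before it is completed fails the run):
1. one of the two cakes is parked on the blue mat and let go (((horizontal distance between dark_cake_c and blue_mat below 0.02 m and height (world z) of dark_cake_c between 0.022 and 0.032 m and angle between dark_cake_c's own z axis and vertical below 0.12 rad and linear speed of dark_cake below 0.02 m/s and contact force between the fingers and dark_cake below 0.1 N) or (horizontal distance between pale_cake_c and blue_mat below 0.02 m and height (world z) of pale_cake_c between 0.022 and 0.032 m and angle between pale_cake_c's own z axis and vertical below 0.12 rad and linear speed of pale_cake below 0.02 m/s and contact force between the fingers and pale_cake below 0.1 N))), for 0.2 s.
2. the dark cake stands on the brown mat and the pale cake on the white mat, both let go (horizontal distance between dark_cake_c and brown_mat below 0.015 m and height (world z) of dark_cake_c between 0.022 and 0.032 m and angle between each of dark_cake_c, pale_cake_c's own z axis and vertical below 0.12 rad and linear speed of each of dark_cake, pale_cake below 0.02 m/s and contact force between the fingers and dark_cake below 0.1 N and horizontal distance between pale_cake_c and white_mat below 0.015 m and height (world z) of pale_cake_c between 0.022 and 0.032 m and contact force between the fingers and pale_cake below 0.1 N), for 0.2 s.
At the end, for the whole second after the job is handed in: The dark cake stands on the brown mat, the pale cake on the white mat and the copper tin on the blue mat, each with its centre within 15 mm of the mat's centre, upright (within 0.12 rad), released and at rest; the golden cake has moved less than 20 mm and the grey tin less than 25 mm, both upright (all of step 2 and horizontal distance between copper_tin_c and blue_mat below 0.015 m and height (world z) of copper_tin_c between 0.022 and 0.032 m and angle between each of copper_tin_c, golden_cake_c, grey_tin_c's own z axis and vertical below 0.12 rad and linear speed of copper_tin below 0.02 m/s and contact force between the fingers and copper_tin below 0.1 N and distance of golden_cake_c from where it was at the start of the episode below 0.02 m and distance of grey_tin_c from where it was at the start of the episode below 0.025 m); the robot touches nothing.
It fails at once if the grey tin is lifted along (12 mm or more) (height (world z) of grey_tin_c above 0.034 m).
It fails at once if the golden cake is shifted 20 mm or more (distance of golden_cake_c from where it was at the start of the episode above 0.02 m).
It fails at once if the grey tin is shifted 25 mm or more (distance of grey_tin_c from where it was at the start of the episode above 0.025 m).
It fails at once if a cake is tipped by more than 0.5 rad (angle between any of dark_cake_c, pale_cake_c, golden_cake_c's own z axis and vertical above 0.5 rad).
It also fails if it takes over 112 s, if anything falls off the work surface, if the arm or the gripper's body presses on something with over 40 N, if the wrist force passes 120 N, or if a joint passes its speed limit or range.

ROBOT

A 6-joint arm with a two-finger parallel gripper is mounted at the origin on the work surface. World frame = base frame: x ahead of the robot, y to its left, z up, the work surface at z = 0. Lengths are in m, angles in rad, forces in N, time in s.
With the tool pointing down it reaches from about 0.35 to 0.975 m from the base axis. Payload 4.9 kg.
Tool frame: the origin (TCP) lies at the very end of the fingers, on their centre line; the grasp point (between the pads) lies 19 mm behind it; y points along the fingers, z is the direction in which the jaws open and shut, and the axes are right-handed (so a half turn about y gives the same grasp; the last joint's range is limited). The gripper opens to 85 mm and grips with 20 to 120 N. Pads are 22 mm wide; open, the fingers measure 114 mm over their backs; the gripper's body (76 mm by 85 mm) begins 54 mm behind the grasp point. The pads swing forward as they close: fully open they stand 13 mm farther back than shut.
Start: joints at [1.097, 0.053, 1.613, -0, 1.476, -0.119], TCP at [0.217, 0.586, 0.231] pointing down, gripper open.
Joint ranges: [-3.01, 3.01], [-1.01, 2.22], [0.06, 2.58], [-1.02, 4.17], [0.09, 2.62], [-3.14, 3.14]. Speed limits (rad/s): [2.57, 2.57, 3.14, 3.14, 3.14, 3.14].

INTERFACE

Orientations are given as a rotation vector (axis times angle).
In Python, from cell import sense, capture, sign_off gives the robot as it stands.
- The arm moves only by the tool servo_tool, never from a script. Its arguments are lists of equal length, an entry for each row: "delta_pos": the shift along the tool's x, y, z in cm, a list of three; "delta_rot": the turn, a rotation vector about the tool's x, y, z in degrees, a list of three; "claw": the opening, from -1 (shut) to 1 (fully open). In form: {"delta_pos": [[x, y, z], ...], "delta_rot": [[wx, wy, wz], ...], "claw": [claw, ...]}. A call has 1 to 20 rows; each row is the pose to reach, as a shift and turn from the pose commanded when the call began, along the tool's axes at that moment; what a row does not reach only later rows make up. A row lasts 1/12 s, in which the tool goes at most 41.7 mm and 7.16 degrees, less where a joint would pass 70% of its speed; a pose out of reach is approached as far as the arm can. A call with a gripper value outside its range is refused whole. The fingers move at their own pace and stop on an object; the grip force is fixed at half the most. Time passes only in rows, so rows that repeat a pose let the fingers close. It gives the time, the measured TCP pose, the force and the opening at its end, in the units of the state.
- sense(): the state, without advancing time (a new reading comes with each control period).
- capture(name): name is "scene" or "top" or "wrist"; returns a dict with "img" (400x640x3 uint8, red, green, blue), "depth" (400x640 float32, m along the optical axis (not along the pixel's ray), 0 where there is no reading), "intrinsics" (3x3 intrinsics, pixels), "eye" and "attitude" of the camera in the world; the wrist camera has in their place "hand_eye" (4x4, takes a point from camera to tool coordinates, whose origin is the TCP and whose axes are the tool frame's). Camera axes: x right, y down, z forward; pixel columns grow to the right and rows downward; lengths in m; the calibration is good to about 2 mm. A picture is of the moment at which its call begins: read the wrist's pose just before it.
- sign_off(): hands the job in, once; it reports no verdict.
The state is a dict: "t": time; "joint_pos": joint angles; "qvel": joint speeds; "tau": joint torques, N m; "tcp_pos": TCP position; "eef_rot": TCP orientation; "wrist_force": force on the tool from outside, world axes, zero at the start; "ft_torque": the same for the moment, N m; "finger_gap": finger opening in m.
Only numpy, scipy, OpenCV 4.12 (cv2) and the standard library are available. Lean on these libraries where they do the work, as an engineer would, in place of code of your own. Each camera call takes 0.05 s, during which the arm holds its last target.

## Working session

There is one attempt and no reset: what is moved stays moved. The work goes in short steps, Python scripts to look and compute and a tool call to move; the robot and the scene stay as the last step left them, time stands still between calls to the robot, and variables do not carry over. Pictures are saved under pics/ and viewed, and the job is handed in when it is done.

Besides the shell and the picture viewer there is one more tool, called as name(argument=value, ...) on one line, values as JSON. servo_tool: Moves the arm, as the interface text tells. Its arguments: {"type":"object","properties":{"delta_pos":{"type":"array"},"delta_rot":{"type":"array"},"claw":{"type":"array"}},"required":["delta_pos","delta_rot","claw"]}

```bash
mkdir -p pics; ls
python3 - <<'E'
from cell import sense,capture
import cv2,numpy as np
s=sense();print(s)
for n in ["scene","top","wrist"]:
    c=capture(n);cv2.imwrite(f"pics/{n}0.png",c["img"][:,:,::-1]);print(n,{k:(v if k not in("img","depth") else v.shape) for k,v in c.items()})
    np.savez(f"{n}0.npz",**c)
E
```

```text
pics
{'t': 0.0, 'joint_pos': array([ 1.09698604e+00,  5.33709480e-02,  1.61431465e+00, -6.69030605e-07,
        1.47599378e+00, -1.19003210e-01]), 'qvel': array([-0.0006235 ,  0.00146658, -0.00023341, -0.00036727,  0.00053713,
        0.0011657 ]), 'tau': array([-2.72639627e-03, -3.93721998e+01, -3.70154142e+01, -4.57185943e-04,
        7.38984643e-03,  9.96452712e-06]), 'tcp_pos': array([0.21684292, 0.58550543, 0.23004195]), 'eef_rot': array([-1.55480841,  0.27895704, -0.27799625]), 'wrist_force': array([ 0.34427652,  0.13155548, -0.49314671]), 'ft_torque': array([0.01194138, 0.03691042, 0.0085666 ]), 'finger_gap': 0.08526098997836618}
scene {'img': (400, 640, 3), 'depth': (400, 640), 'intrinsics': array([[488.67604452,   0.        , 308.27547744],
       [  0.        , 488.67604452, 200.9942255 ],
       [  0.        ,   0.        ,   1.        ]]), 'eye': array([ 1.05143666, -0.51013013,  0.67149463]), 'attitude': array([-2.06984679, -1.03490237,  0.47784982])}
top {'img': (400, 640, 3), 'depth': (400, 640), 'intrinsics': array([[436.79011521,   0.        , 315.90326209],
       [  0.        , 436.79011521, 206.90408919],
       [  0.        ,   0.        ,   1.        ]]), 'eye': array([ 0.27937616, -0.05287745,  1.03298607]), 'attitude': array([-2.14641656,  2.12752921, -0.22642366])}
wrist {'img': (400, 640, 3), 'depth': (400, 640), 'intrinsics': array([[338.329045  ,   0.        , 316.45198059],
       [  0.        , 338.329045  , 199.35828167],
       [  0.        ,   0.        ,   1.        ]]), 'hand_eye': array([[ 2.90576201e-04,  9.54379043e-01,  2.98597653e-01,
        -7.69866719e-02],
       [ 1.29745710e-03, -2.98597774e-01,  9.54378167e-01,
        -1.42793896e-01],
       [ 9.99999116e-01,  1.10098064e-04, -1.32503128e-03,
         3.37057573e-05],
       [ 0.00000000e+00,  0.00000000e+00,  0.00000000e+00,
         1.00000000e+00]])}
```

View pics/top0.png

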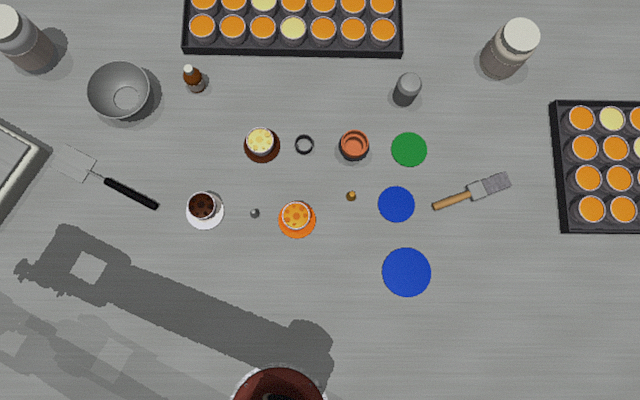

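View pics/scene0.png

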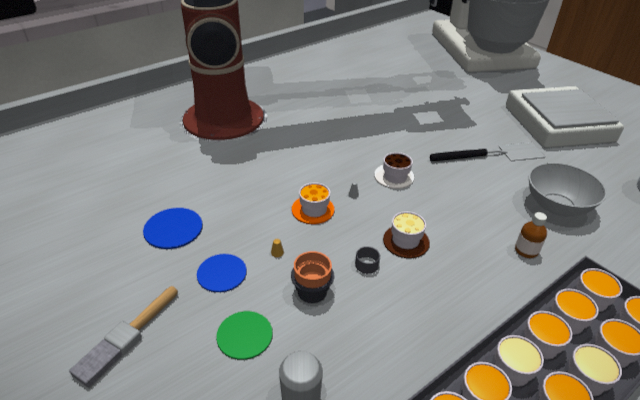

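View pics/wrist0.png

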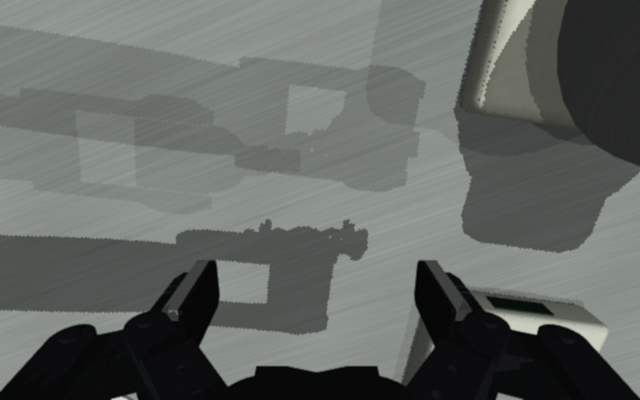

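```bash
cat > h.py <<'E'
import numpy as np,cv2
from scipy.spatial.transform import Rotation as R
from scipy.optimize import least_squares
def cam(c,s=None):
    if 'hand_eye' in c:
        H=c['hand_eye'];Rt=R.from_rotvec(s['eef_rot']).as_matrix()
        return Rt@H[:3,:3], Rt@H[:3,3]+s['tcp_pos']
    return R.from_rotvec(c['attitude']).as_matrix(),np.array(c['eye'])
def rays(c,uv,s=None):
    K=c['intrinsics'];A,e=cam(c,s)
    d=np.c_[(uv[:,0]-K[0,2])/K[0,0],(uv[:,1]-K[1,2])/K[1,1],np.ones(len(uv))]@A.T
    return d,e
def plane(c,uv,z,s=None):
    d,e=rays(c,np.asarray(uv,float),s);return e+d*((z-e[2])/d[:,2])[:,None]
def cloud(c,s=None):
    h,w=c['depth'].shape;v,u=np.mgrid[:h,:w]
    d,e=rays(c,np.c_[u.ravel(),v.ravel()],s)
    return (e+d*c['depth'].ravel()[:,None]).reshape(h,w,3)
def proj(c,P,s=None):
    A,e=cam(c,s);q=(np.atleast_2d(P)-e)@A;K=c['intrinsics'];return np.c_[K[0,0]*q[:,0]/q[:,2]+K[0,2],K[1,1]*q[:,1]/q[:,2]+K[1,2]]
def circ(xy,r=None):
    m=xy.mean(0)
    f=(lambda p:np.hypot(*(xy-p[:2]).T)-(r if r else p[2]))
    o=least_squares(f,[*m,r or .03],loss='soft_l1',f_scale=.001);return o.x,np.std(o.fun)
E
cat > m.py <<'E'
from h import *
for n in ("top","scene"):
    c=dict(np.load(n+"0.npz"));img=c['img'];hsv=cv2.cvtColor(img,cv2.COLOR_RGB2HSV);P=cloud(c)
    print(n)
    tabz=np.median(P[...,2]);print('table z',tabz)
    S=dict(top=dict(white=(205,208),brown=(262,143),orange=(297,218),copper=(354,145),blue=(396,204)),
      scene=dict(white=(395,172),brown=(407,234),orange=(314,203),copper=(313,272),blue=(222,272)))[n]
    for k,(u,v) in S.items():
        w=45
        sub=P[v-w:v+w,u-w:u+w];hs=hsv[v-w:v+w,u-w:u+w].astype(int);H,Sa,V=hs[...,0],hs[...,1],hs[...,2]
        z=sub[...,2]
        m={'white':(Sa<30)&(V>215),'brown':(Sa>100)&(V<130)&((H<15)|(H>170)),'orange':(H<17)&(Sa>200)&(V>150),'blue':(H>105)&(H<130)&(Sa>150),'copper':np.zeros_like(V,bool)}[k]
        if m.sum():
            m=m&(z<.02)
            nn,lab,st,_=cv2.connectedComponentsWithStats(m.astype(np.uint8));
            keep=np.argmax([st[i,4] for i in range(1,nn)])+1;m=lab==keep
            cn=max(cv2.findContours(m.astype(np.uint8),cv2.RETR_EXTERNAL,cv2.CHAIN_APPROX_NONE)[0],key=len)[:,0]
            q=plane(c,cn+[u-w,v-w],.005)[:,:2]
            # circle r .045 with outliers only inside
            p,_=circ(q,.045)
            for _ in range(10):
                r=np.hypot(*(q-p[:2]).T);p,sd=circ(q[abs(r-.045)<.003],.045)
            print(k,'mat',p[:2].round(4),(abs(r-.045)<.003).mean().round(2),sd.round(4))
        lo,hi,zz=(.055,.075,.068) if k=='copper' else (.035,.056,.049)
        t=(z>lo)&(z<hi); ctr=np.hypot(np.arange(-w,w)[:,None],np.arange(-w,w)[None])<(30 if n=='scene' else 25)
        t&=ctr
        cn=max(cv2.findContours(t.astype(np.uint8),cv2.RETR_EXTERNAL,cv2.CHAIN_APPROX_NONE)[0] or [np.zeros((1,1,2),int)],key=len)[:,0]
        if len(cn)>15:
            q=plane(c,cn+[u-w,v-w],zz)[:,:2]
            if n=='top': p,sd=circ(q)
            else: p,sd=circ(q,.032)
            print(k,'top',p.round(4),sd.round(4),'n',t.sum(),'z95',np.percentile(z[t],90).round(4))
E
python3 m.py
```

```text
top
table z 0.0013223545726880337
white mat [0.4666 0.1864] 0.38 0.0016
white top [0.4646 0.1834 0.0315] 0.001 n 633 z95 0.0516
brown mat [0.6253 0.0559] 0.44 0.0011
brown top [0.622  0.0553 0.0316] 0.001 n 582 z95 0.0513
orange mat [ 0.443  -0.0367] 0.45 0.0012
orange top [ 0.4441 -0.0316  0.0308] 0.0007 n 603 z95 0.0517
copper top [ 0.6127 -0.1657  0.0316] 0.0009 n 186 z95 0.07
blue mat [ 0.4833 -0.2729] 0.66 0.0011
scene
table z 0.0018514463688504845
white mat [0.4592 0.1861] 0.6 0.001
white top [0.4692 0.1774 0.032 ] 0.0034 n 518 z95 0.0509
brown mat [0.624  0.0512] 0.52 0.001
brown top [0.6257 0.0492 0.032 ] 0.0028 n 775 z95 0.0508
orange mat [ 0.4386 -0.0347] 0.46 0.0013
orange top [ 0.4482 -0.037   0.032 ] 0.003 n 640 z95 0.0509
copper top [ 0.6161 -0.1703  0.032 ] 0.002 n 520 z95 0.0692
blue mat [ 0.4825 -0.2753] 1.0 0.0006
```

```bash
cat > go.py <<'E'
# usage: go.py x y z [yaw_deg of tool z axis]
import sys
from h import *
from cell import sense
s=sense();M=R.from_rotvec(s['eef_rot']);A=M.as_matrix()
print('t',s['t'],'tcp',s['tcp_pos'].round(4),'gap',round(s['finger_gap'],4),'F',s['wrist_force'].round(2),'j',s['joint_pos'].round(2))
print('x',A[:,0].round(3),'y',A[:,1].round(3),'z',A[:,2].round(3))
if len(sys.argv)>3:
    tg=np.array(list(map(float,sys.argv[1:4])))
    print('delta cm',(A.T@(tg-s['tcp_pos'])*100).round(2))
    yaw=np.deg2rad(float(sys.argv[4])) if len(sys.argv)>4 else np.arctan2(A[1,2],A[0,2])
    z=np.array([np.cos(yaw),np.sin(yaw),0]);y=np.array([0,0,-1.]);x=np.cross(y,z)
    T=np.c_[x,y,z];print('rot deg',np.rad2deg(R.from_matrix(A.T@T).as_rotvec()).round(2))
E
python3 go.py 0.465 0.183 0.2
python3 - <<'E'
from h import *
t=dict(np.load('top0.npz'))
print('ring',plane(t,[[304,144]],.02),'cone',plane(t,[[254,213],[350,196]],.01),'green',plane(t,[[408,149]],.005))
E
```

```text
t 0.15 tcp [0.2169 0.5856 0.2303] gap 0.0852 F [-0.15  0.53 -0.43] j [ 1.1   0.05  1.61 -0.    1.48 -0.12]
x [ 0.938 -0.347 -0.   ] y [-0.001 -0.001 -1.   ] z [ 0.347  0.938 -0.002]
delta cm [ 37.25   3.07 -29.13]
rot deg [ 0.09 -0.   -0.01]
ring [[ 0.6229609  -0.05000889  0.02      ]] cone [[ 0.45376027  0.06641928  0.01      ]
 [ 0.49767128 -0.16178122  0.01      ]] green [[ 0.61916988 -0.30692886  0.005     ]]
```

```bash
python3 go.py 0.46 0.183 0.2 90
```

```text
t 0.15 tcp [0.2169 0.5856 0.2303] gap 0.0852 F [-0.15  0.53 -0.43] j [ 1.1   0.05  1.61 -0.    1.48 -0.12]
x [ 0.938 -0.347 -0.   ] y [-0.001 -0.001 -1.   ] z [ 0.347  0.938 -0.002]
delta cm [ 36.78   3.08 -29.31]
rot deg [  0.09 -20.33  -0.03]
```

servo_tool(delta_pos=[[36.8, 3, -29.3], [36.8, 3, -29.3], [36.8, 3, -29.3], [36.8, 3, -29.3], [36.8, 3, -29.3], [36.8, 3, -29.3], [36.8, 3, -29.3], [36.8, 3, -29.3], [36.8, 3, -29.3], [36.8, 3, -29.3], [36.8, 3, -29.3], [36.8, 3, -29.3], [36.8, 3, -29.3], [36.8, 3, -29.3], [36.8, 3, -29.3], [36.8, 3, -29.3], [36.8, 3, -29.3], [36.8, 3, -29.3]], delta_rot=[[0.1, -20.3, 0], [0.1, -20.3, 0], [0.1, -20.3, 0], [0.1, -20.3, 0], [0.1, -20.3, 0], [0.1, -20.3, 0], [0.1, -20.3, 0], [0.1, -20.3, 0], [0.1, -20.3, 0], [0.1, -20.3, 0], [0.1, -20.3, 0], [0.1, -20.3, 0], [0.1, -20.3, 0], [0.1, -20.3, 0], [0.1, -20.3, 0], [0.1, -20.3, 0], [0.1, -20.3, 0], [0.1, -20.3, 0]], claw=[1, 1, 1, 1, 1, 1, 1, 1, 1, 1, 1, 1, 1, 1, 1, 1, 1, 1])

```text
t: 1.65
tcp_pos: [0.4599, 0.1844, 0.2014]
eef_rot: [-1.569, -0.001, 0.001]
wrist_force: [-0.3, -0.4, -0.2]
finger_gap: 0.0856
```

```bash
cat > look.py <<'E'
import sys
from h import *
from cell import sense,capture
n=sys.argv[1]; s=sense();c=capture('wrist')
cv2.imwrite(f"pics/{n}.png",c["img"][:,:,::-1]);np.savez(n+".npz",**c,**{k:s[k] for k in('eef_rot','tcp_pos')})
print(s['t'],s['tcp_pos'].round(4))
E
python3 go.py 0.465 0.183 0.2 90; python3 look.py w1
```

```text
t 1.65 tcp [0.4599 0.1844 0.2014] gap 0.0856 F [-0.29 -0.4  -0.23] j [ 0.23 -0.25  1.94  0.    1.45 -1.34]
x [1.    0.001 0.   ] y [ 0.     0.002 -1.   ] z [-0.001  1.     0.002]
delta cm [ 0.5   0.14 -0.14]
rot deg [-0.1   0.08  0.02]
1.65 [0.4599 0.1844 0.2014]
```

View pics/w1.png

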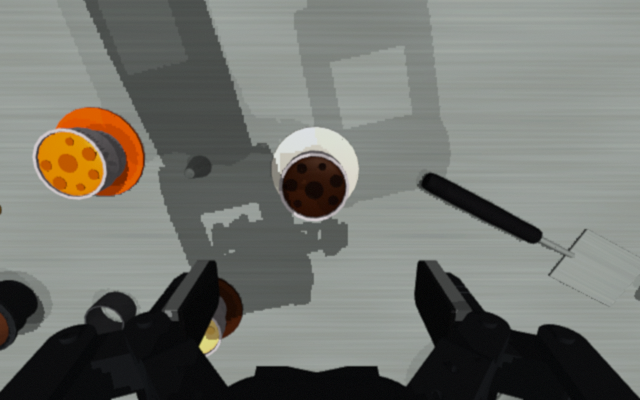

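```bash
cat > mw.py <<'E'
# usage mw.py file kind x y ztop
import sys
from h import *
f,kind,x,y,zt=sys.argv[1],sys.argv[2],*map(float,sys.argv[3:6])
c=dict(np.load(f+'.npz'));s=c if 'tcp_pos' in c else None
if s is None: pass
P=cloud(c,s);hsv=cv2.cvtColor(c['img'],cv2.COLOR_RGB2HSV).astype(int);H,S,V=[hsv[...,i] for i in range(3)]
near=np.hypot(P[...,0]-x,P[...,1]-y)<.075
m={'white':(S<35)&(V>160),'brown':(S>100)&(V<130)&((H<15)|(H>170)),'orange':(H<17)&(S>200),'blue':(H>105)&(H<130)&(S>120)}.get(kind)
def contour(m):
    cs=cv2.findContours(m.astype(np.uint8),cv2.RETR_EXTERNAL,cv2.CHAIN_APPROX_NONE)[0]
    return max(cs,key=cv2.contourArea)[:,0]
print('z table',np.percentile(P[...,2][near],10).round(4),'max',np.percentile(P[...,2][near],98).round(4))
if m is not None:
    cn=contour(m&near&(P[...,2]<.02)&(P[...,2]>-.02));q=plane(c,cn,.005,s)[:,:2]
    best=None   # ransac circle r~.045
    rng=np.random.default_rng(0)
    for _ in range(500):
        a=q[rng.choice(len(q),3,False)];
        B=np.c_[2*a,np.ones(3)]
        try:w=np.linalg.solve(B,(a**2).sum(1))
        except Exception:continue
        r=np.sqrt(max(0,w[2]+w[0]**2+w[1]**2))
        if abs(r-.045)>.002:continue
        k=abs(np.hypot(*(q-w[:2]).T)-r)<.0012
        if best is None or k.sum()>best.sum():best=k
    p,sd=circ(q[best]);print(kind,'mat',p.round(4),'sd',sd.round(5),best.sum(),len(q))
if zt>0:
    t=near&(P[...,2]>zt-.008)&(P[...,2]<zt+.01)
    cn=contour(t);q=plane(c,cn,zt,s)[:,:2];p,sd=circ(q);print('cake',p.round(4),'sd',sd.round(5),len(q))
E
python3 mw.py w1 white .465 .183 .049;python3 mw.py w1 orange .443 -.035 .049; python3 mw.py top0 white .465 .183 .049;python3 mw.py top0 brown .624 .055 .049;python3 mw.py top0 blue .483 -.273 0;python3 mw.py scene0 blue .483 -.273 0;python3 mw.py scene0 brown .624 .055 .049;python3 mw.py scene0 white .464 .183 .049;python3 mw.py top0 no .613 -.166 .068;python3 mw.py scene0 no .613 -.166 .068
```

```text
z table 0.0002 max 0.2887
white mat [0.4584 0.1828 0.0443] sd 0.00036 146 258
cake [0.4641 0.182  0.0315] sd 0.00028 196
z table -0.0003 max 0.0501
orange mat [ 0.4399 -0.0343  0.0438] sd 0.00039 175 292
cake [ 0.4429 -0.0323  0.0325] sd 0.00088 213
z table -0.0011 max 0.0517
white mat [0.4586 0.1849 0.0437] sd 0.00062 58 111
cake [0.4651 0.184  0.0311] sd 0.00067 77
z table -0.0011 max 0.0514
brown mat [0.6237 0.0538 0.043 ] sd 0.00054 67 126
cake [0.6227 0.0556 0.0311] sd 0.00082 76
z table -0.0011 max 0.0087
blue mat [ 0.4812 -0.2732  0.0432] sd 0.00069 96 101
z table -0.0004 max 0.0077
blue mat [ 0.4824 -0.2752  0.0442] sd 0.0006 112 123
z table -0.0002 max 0.051
brown mat [0.6261 0.0502 0.043 ] sd 0.00057 75 128
cake [0.6235 0.0518 0.0333] sd 0.00158 89
z table -0.0 max 0.0511
white mat [0.4701 0.1763 0.0463] sd 0.00074 24 261
cake [0.4666 0.1799 0.0344] sd 0.00195 71
z table -0.0013 max 0.0686
cake [ 0.6132 -0.1659  0.0313] sd 0.00075 76
z table -0.0004 max 0.0687
cake [ 0.6146 -0.1692  0.033 ] sd 0.00133 99
```

servo_tool(delta_pos=[[0.4, 3, -0.3], [0.4, 6, -0.3], [0.4, 9, -0.3], [0.4, 12, -0.3], [0.4, 14.5, -0.3], [0.4, 16.5, -0.3], [0.4, 17.8, -0.3], [0.4, 18.4, -0.3], [0.4, 18.4, -0.3], [0.4, 18.4, -0.3], [0.4, 18.4, -0.3], [0.4, 18.4, -0.3], [0.4, 18.4, -0.3], [0.4, 18.4, -0.3], [0.4, 18.4, -0.3], [0.4, 18.4, -0.3]], delta_rot=[[0, 0, 0], [0, 0, 0], [0, 0, 0], [0, 0, 0], [0, 0, 0], [0, 0, 0], [0, 0, 0], [0, 0, 0], [0, 0, 0], [0, 0, 0], [0, 0, 0], [0, 0, 0], [0, 0, 0], [0, 0, 0], [0, 0, 0], [0, 0, 0]], claw=[1, 1, 1, 1, 1, 1, 1, 1, 1, 0.4, 0.4, 0.2, 0.2, 0.2, 0.2, 0.2])

```text
t: 3.03
tcp_pos: [0.4661, 0.1812, 0.0192]
eef_rot: [-1.568, -0.003, -0.003]
wrist_force: [0.3, 0.4, 6.4]
finger_gap: 0.0601
```

```bash
python3 go.py
python3 - <<'E'
from h import *
from cell import capture
c=capture('scene');cv2.imwrite('pics/s1.png',cv2.resize(c['img'][80:260,300:500,::-1],None,fx=3.5,fy=3.2))
E
```

```text
t 3.0333 tcp [0.4661 0.1812 0.0192] gap 0.0601 F [0.31 0.4  6.4 ] j [ 0.22 -0.01  2.06  0.    1.09 -1.35]
x [ 1.    -0.     0.004] y [ 0.004  0.003 -1.   ] z [0.    1.    0.003]
```

View pics/s1.png

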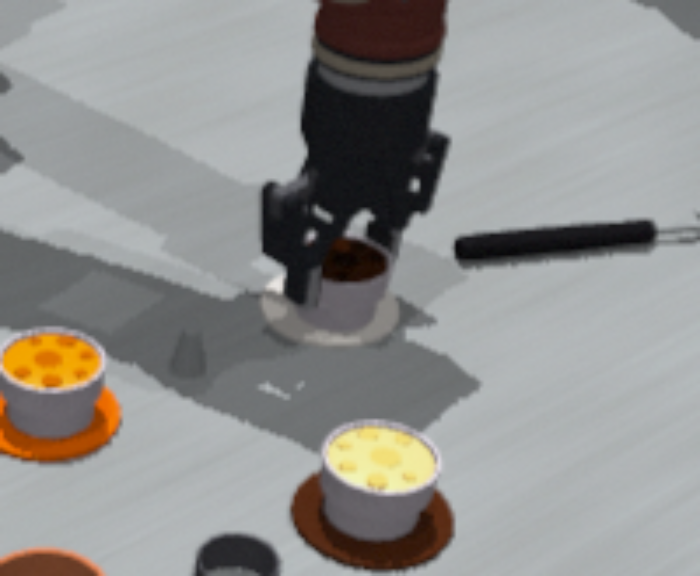

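servo_tool(delta_pos=[[0, -0.5, 0], [0, -1.5, 0], [0, -3, 0], [0, -5, 0], [0, -7, 0], [0, -9, 0], [0, -11, 0], [0, -12.5, 0], [0, -13.5, 0], [0, -14, 0], [0, -14, 0]], delta_rot=[[0, 0, 0], [0, 0, 0], [0, 0, 0], [0, 0, 0], [0, 0, 0], [0, 0, 0], [0, 0, 0], [0, 0, 0], [0, 0, 0], [0, 0, 0], [0, 0, 0]], claw=[0.2, 0.2, 0.2, 0.2, 0.2, 0.2, 0.2, 0.2, 0.2, 0.2, 0.2])

```text
t: 4.0
tcp_pos: [0.4649, 0.1806, 0.1585]
eef_rot: [-1.569, -0.001, -0.002]
wrist_force: [1.1, 0.2, -1.6]
finger_gap: 0.0604
```

```bash
python3 go.py 0.482 -0.274 0.159 90; python3 look.py w2
```

```text
t 4.0 tcp [0.4649 0.1806 0.1585] gap 0.0604 F [ 1.1   0.22 -1.63] j [ 0.22 -0.2   1.98  0.    1.36 -1.35]
x [ 1.    -0.001  0.002] y [ 0.002  0.002 -1.   ] z [0.001 1.    0.002]
delta cm [  1.74  -0.14 -45.46]
rot deg [-0.12 -0.03  0.12]
4.0 [0.4649 0.1806 0.1585]
```

View pics/w2.png

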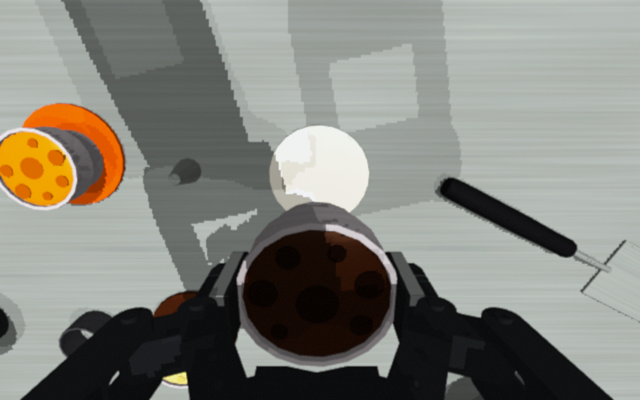

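```bash
python3 mw.py w2 white .459 .183 0
cat > held.py <<'E'
import sys
from h import *
f=sys.argv[1];off=float(sys.argv[2]) if len(sys.argv)>2 else .030
c=dict(np.load(f+'.npz'));P=cloud(c,c);T=c['tcp_pos'];
hsv=cv2.cvtColor(c['img'],cv2.COLOR_RGB2HSV)
for cc in (.01,):
    n=(np.hypot(P[...,0]-T[0],P[...,1]-T[1])<.04)&(P[...,2]>T[2]+off-.03)&(P[...,2]<T[2]+off+.03)&(hsv[...,1]>90)
    print('z',np.percentile(P[...,2][n]-T[2],[5,50,95]).round(4))
    cs=max(cv2.findContours(n.astype(np.uint8),cv2.RETR_EXTERNAL,cv2.CHAIN_APPROX_NONE)[0],key=cv2.contourArea)[:,0]
    q=plane(c,cs,np.percentile(P[...,2][n],50),c)[:,:2];p,sd=circ(q);print('held centre rel tcp',(p[:2]-T[:2]).round(4),p[2].round(4),sd.round(5))
    pl=P[n];A=np.c_[pl[:,:2]-T[:2],np.ones(len(pl))];print('slope',np.linalg.lstsq(A,pl[:,2],rcond=None)[0].round(3))
E
python3 held.py w2
```

```text
z table 0.0006 max 0.2466
white mat [0.4584 0.184  0.0444] sd 0.00054 126 761
z [0.0278 0.0294 0.0305]
held centre rel tcp [-0.0022 -0.    ] 0.0277 0.00027
slope [ 0.001 -0.002  0.188]
```

servo_tool(delta_pos=[[0.1, 0, -1], [0.2, 0, -3], [0.3, 0, -6], [0.4, 0, -9], [0.5, 0, -12], [0.7, 0, -15.5], [0.9, 0, -19], [1.0, 0, -22.5], [1.2, 0, -26], [1.4, 0, -29.5], [1.5, 0, -33], [1.7, 0, -36], [1.9, 0, -39], [1.9, 0, -42], [1.9, 0, -44], [1.9, 0, -45], [1.9, 0, -45.5], [1.9, 0, -45.5], [1.9, 0, -45.5]], delta_rot=[[0, 0, 0], [0, 0, 0], [0, 0, 0], [0, 0, 0], [0, 0, 0], [0, 0, 0], [0, 0, 0], [0, 0, 0], [0, 0, 0], [0, 0, 0], [0, 0, 0], [0, 0, 0], [0, 0, 0], [0, 0, 0], [0, 0, 0], [0, 0, 0], [0, 0, 0], [0, 0, 0], [0, 0, 0]], claw=[0.2, 0.2, 0.2, 0.2, 0.2, 0.2, 0.2, 0.2, 0.2, 0.2, 0.2, 0.2, 0.2, 0.2, 0.2, 0.2, 0.2, 0.2, 0.2])

```text
t: 5.63
tcp_pos: [0.4829, -0.2736, 0.1558]
eef_rot: [-1.568, 0.001, 0.0]
wrist_force: [0.5, 0.6, -0.4]
finger_gap: 0.0603
```

```bash
python3 go.py 0.484 -0.274 0.020 90; python3 look.py w3;python3 mw.py w3 blue .482 -.274 0; python3 held.py w3
```

```text
t 5.6333 tcp [ 0.4829 -0.2736  0.1558] gap 0.0603 F [ 0.47  0.55 -0.36] j [-0.65 -0.05  1.85  0.    1.35 -2.22]
x [ 1.    -0.    -0.001] y [-0.001  0.003 -1.   ] z [0.    1.    0.003]
delta cm [ 0.12 13.58 -0.08]
rot deg [-0.17 -0.01 -0.04]
5.6333 [ 0.4829 -0.2736  0.1558]
z table 0.0006 max 0.2421
blue mat [ 0.4809 -0.2748  0.0441] sd 0.00032 209 276
z [0.0277 0.0294 0.0305]
held centre rel tcp [-0.0022 -0.    ] 0.0277 0.00028
slope [-0.002 -0.     0.185]
```

View pics/w3.png

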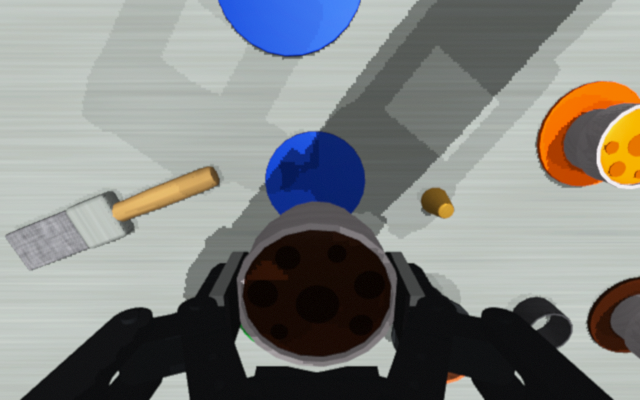

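servo_tool(delta_pos=[[0, 1, -0.1], [0, 3, -0.1], [0, 5.5, -0.1], [0, 8, -0.1], [0, 10, -0.1], [0, 11.5, -0.1], [0, 12.5, -0.1], [0, 13.1, -0.1], [0, 13.4, -0.1], [0, 13.6, -0.1], [0, 13.6, -0.1], [0, 13.6, -0.1]], delta_rot=[[0, 0, 0], [0, 0, 0], [0, 0, 0], [0, 0, 0], [0, 0, 0], [0, 0, 0], [0, 0, 0], [0, 0, 0], [0, 0, 0], [0, 0, 0], [0, 0, 0], [0, 0, 0]], claw=[0.2, 0.2, 0.2, 0.2, 0.2, 0.2, 0.2, 0.2, 0.2, 0.2, 0.2, 0.2])

```text
t: 6.68
tcp_pos: [0.4839, -0.2757, 0.0215]
eef_rot: [-1.57, -0.001, -0.002]
wrist_force: [-0.4, 0.6, -1.1]
finger_gap: 0.0604
```

servo_tool(delta_pos=[[0, 0.1, 0], [0, 0.2, 0], [0, 0.25, 0], [0, 0.25, 0]], delta_rot=[[0, 0, 0], [0, 0, 0], [0, 0, 0], [0, 0, 0]], claw=[0.2, 0.2, 0.2, 0.2])

```text
t: 7.02
tcp_pos: [0.4838, -0.2757, 0.0193]
eef_rot: [-1.57, -0.001, -0.001]
wrist_force: [-2.3, 0.4, 4.5]
finger_gap: 0.061
```

Contact. Open, settle, then rise.

servo_tool(delta_pos=[[0, 0, 0], [0, 0, 0], [0, 0, 0], [0, 0, 0], [0, 0, 0], [0, -1, 0], [0, -3, 0], [0, -6, 0], [0, -9, 0], [0, -12, 0], [0, -15, 0], [0, -17, 0], [0, -18, 0], [0, -18, 0]], delta_rot=[[0, 0, 0], [0, 0, 0], [0, 0, 0], [0, 0, 0], [0, 0, 0], [0, 0, 0], [0, 0, 0], [0, 0, 0], [0, 0, 0], [0, 0, 0], [0, 0, 0], [0, 0, 0], [0, 0, 0], [0, 0, 0]], claw=[1, 1, 1, 1, 1, 1, 1, 1, 1, 1, 1, 1, 1, 1])

```text
t: 8.18
tcp_pos: [0.4846, -0.2766, 0.2019]
eef_rot: [-1.573, -0.004, -0.005]
wrist_force: [0.4, -0.0, -0.3]
finger_gap: 0.0858
```

```bash
python3 look.py w4;python3 mw.py w4 blue .482 -.274 .049;python3 go.py .622 .054 .2 90
```

```text
8.1833 [ 0.4846 -0.2766  0.2019]
z table 0.0003 max 0.2891
blue mat [ 0.4807 -0.2748  0.044 ] sd 0.00035 184 308
cake [ 0.4824 -0.2759  0.0314] sd 0.00028 196
t 8.2333 tcp [ 0.4836 -0.2759  0.1992] gap 0.0855 F [-0.85 -0.07 -0.16] j [-0.65 -0.09  1.81  0.    1.42 -2.22]
x [ 1.    -0.     0.002] y [ 0.002  0.    -1.   ] z [0. 1. 0.]
delta cm [13.82 -0.04 32.99]
rot deg [-0.01 -0.03  0.12]
```

View pics/w4.png

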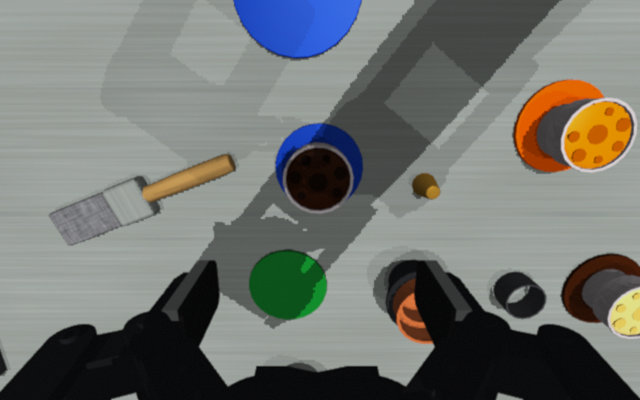

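servo_tool(delta_pos=[[1, 0, 2], [3, 0, 6], [4.5, 0, 10], [6, 0, 14], [7.5, 0, 18], [9, 0, 22], [11, 0, 26], [12.5, 0, 29.5], [13.6, 0, 32], [13.8, 0, 33], [13.8, 0, 33], [13.8, 0, 33], [13.8, 0, 33]], delta_rot=[[0, 0, 0], [0, 0, 0], [0, 0, 0], [0, 0, 0], [0, 0, 0], [0, 0, 0], [0, 0, 0], [0, 0, 0], [0, 0, 0], [0, 0, 0], [0, 0, 0], [0, 0, 0], [0, 0, 0]], claw=[1, 1, 1, 1, 1, 1, 1, 1, 1, 1, 1, 1, 1])

```text
t: 9.32
tcp_pos: [0.6204, 0.0531, 0.1972]
eef_rot: [-1.57, 0.003, 0.0]
wrist_force: [0.4, -0.7, 0.3]
finger_gap: 0.0856
```

```bash
python3 look.py w5;python3 mw.py w5 brown .624 .054 .049;python3 go.py .622 .054 .018 90
```

```text
9.3167 [0.6204 0.0531 0.1972]
z table 0.0002 max 0.2846
brown mat [0.6235 0.0528 0.0435] sd 0.00039 194 320
cake [0.6222 0.0534 0.0315] sd 0.00029 198
t 9.3667 tcp [0.6206 0.0529 0.1977] gap 0.0853 F [ 0.25 -0.03  0.04] j [-0.03  0.07  1.65  0.    1.42 -1.6 ]
x [ 1.    -0.002 -0.001] y [-0.001  0.001 -1.   ] z [0.002 1.    0.001]
delta cm [ 0.16 17.97  0.09]
rot deg [-0.07 -0.13 -0.08]
```

View pics/w5.png

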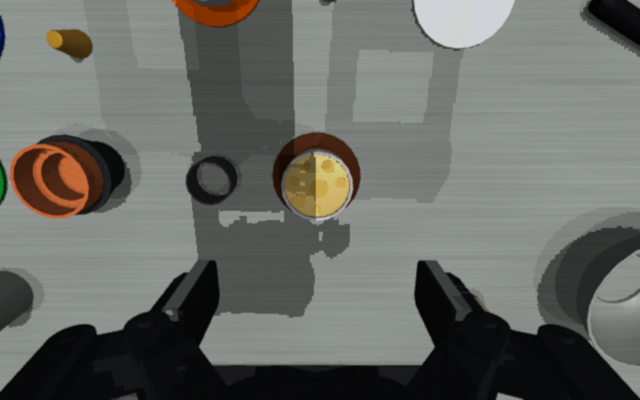

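servo_tool(delta_pos=[[0.2, 3, 0], [0.2, 6, 0], [0.2, 9, 0], [0.2, 12, 0], [0.2, 14.5, 0], [0.2, 16.2, 0], [0.2, 17.3, 0], [0.2, 17.8, 0], [0.2, 17.8, 0], [0.2, 17.8, 0], [0.2, 17.8, 0], [0.2, 17.8, 0], [0.2, 17.8, 0], [0.2, 17.8, 0], [0.2, 17.8, 0], [0.2, 17.8, 0]], delta_rot=[[0, 0, 0], [0, 0, 0], [0, 0, 0], [0, 0, 0], [0, 0, 0], [0, 0, 0], [0, 0, 0], [0, 0, 0], [0, 0, 0], [0, 0, 0], [0, 0, 0], [0, 0, 0], [0, 0, 0], [0, 0, 0], [0, 0, 0], [0, 0, 0]], claw=[1, 1, 1, 1, 1, 1, 1, 1, 1, 0.4, 0.4, 0.2, 0.2, 0.2, 0.2, 0.2])

```text
t: 10.7
tcp_pos: [0.6253, 0.0546, 0.0231]
eef_rot: [-1.57, -0.003, -0.004]
wrist_force: [0.4, -0.5, 7.1]
finger_gap: 0.0602
```

servo_tool(delta_pos=[[0, -0.5, 0], [0, -1.5, 0], [0, -3, 0], [0, -5, 0], [0, -7, 0], [0, -9, 0], [0, -11, 0], [0, -12.5, 0], [0, -13.5, 0], [0, -14, 0], [0, -14, 0]], delta_rot=[[0, 0, 0], [0, 0, 0], [0, 0, 0], [0, 0, 0], [0, 0, 0], [0, 0, 0], [0, 0, 0], [0, 0, 0], [0, 0, 0], [0, 0, 0], [0, 0, 0]], claw=[0.2, 0.2, 0.2, 0.2, 0.2, 0.2, 0.2, 0.2, 0.2, 0.2, 0.2])

```text
t: 11.62
tcp_pos: [0.624, 0.0545, 0.1625]
eef_rot: [-1.569, -0.002, -0.003]
wrist_force: [0.3, 0.3, -0.6]
finger_gap: 0.0599
```

```bash
python3 look.py w6;python3 mw.py w6 brown .624 .054 0;python3 held.py w6;python3 go.py .460 .1835 .157 90
```

```text
11.6167 [0.624  0.0545 0.1625]
z table 0.0006 max 0.2487
brown mat [0.6236 0.0528 0.0436] sd 0.00031 198 267
z [0.0238 0.0255 0.0267]
held centre rel tcp [-0.0033  0.    ] 0.0281 0.00026
slope [-0.    -0.     0.188]
t 11.6667 tcp [0.6233 0.0544 0.161 ] gap 0.0599 F [-0.74  0.24 -1.43] j [-0.03  0.11  1.68  0.    1.36 -1.6 ]
x [ 1.    -0.     0.001] y [ 0.001  0.002 -1.   ] z [0.    1.    0.002]
delta cm [-16.34   0.4   12.9 ]
rot deg [-0.09 -0.03  0.04]
```

View pics/w6.png

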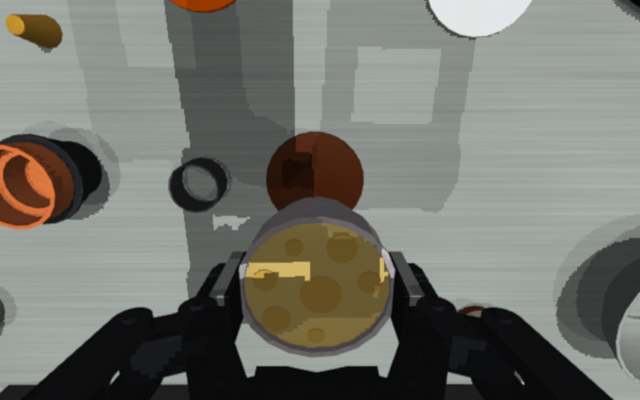

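servo_tool(delta_pos=[[-0.8, 0, 0.6], [-2.5, 0, 2], [-5, 0, 4], [-7.5, 0, 6], [-10, 0, 8], [-12.5, 0, 10], [-14.5, 0, 11.5], [-15.7, 0, 12.4], [-16.2, 0, 12.9], [-16.2, 0, 12.9], [-16.2, 0, 12.9]], delta_rot=[[0, 0, 0], [0, 0, 0], [0, 0, 0], [0, 0, 0], [0, 0, 0], [0, 0, 0], [0, 0, 0], [0, 0, 0], [0, 0, 0], [0, 0, 0], [0, 0, 0]], claw=[0.2, 0.2, 0.2, 0.2, 0.2, 0.2, 0.2, 0.2, 0.2, 0.2, 0.2])

```text
t: 12.58
tcp_pos: [0.4618, 0.1833, 0.1606]
eef_rot: [-1.57, -0.0, -0.001]
wrist_force: [0.2, -0.4, -1.6]
finger_gap: 0.0601
```

```bash
python3 look.py w7;python3 mw.py w7 white .459 .183 0;python3 held.py w7;python3 go.py .4617 .1838 .0245 90
```

```text
12.5833 [0.4618 0.1833 0.1606]
z table 0.0006 max 0.249
white mat [0.4587 0.1828 0.0444] sd 0.00033 152 258
z [0.0238 0.0256 0.0268]
held centre rel tcp [-0.0032 -0.    ] 0.028 0.00051
slope [-0.003 -0.002  0.186]
t 12.6333 tcp [0.4621 0.1831 0.1608] gap 0.0605 F [ 0.64  0.36 -0.87] j [ 0.23 -0.21  1.98  0.    1.37 -1.34]
x [ 1.    -0.001  0.001] y [ 0.001  0.001 -1.   ] z [0.001 1.    0.001]
delta cm [-0.05 13.63  0.06]
rot deg [-0.07 -0.06  0.04]
```

servo_tool(delta_pos=[[0, 1, 0], [0, 3, 0], [0, 5.5, 0], [0, 8, 0], [0, 10, 0], [0, 11.5, 0], [0, 12.5, 0], [0, 13.1, 0], [0, 13.4, 0], [0, 13.6, 0], [0, 13.6, 0], [0, 13.6, 0]], delta_rot=[[0, 0, 0], [0, 0, 0], [0, 0, 0], [0, 0, 0], [0, 0, 0], [0, 0, 0], [0, 0, 0], [0, 0, 0], [0, 0, 0], [0, 0, 0], [0, 0, 0], [0, 0, 0]], claw=[0.2, 0.2, 0.2, 0.2, 0.2, 0.2, 0.2, 0.2, 0.2, 0.2, 0.2, 0.2])

```text
t: 13.63
tcp_pos: [0.4623, 0.1839, 0.0257]
eef_rot: [-1.569, -0.001, -0.002]
wrist_force: [0.6, 0.2, -2.1]
finger_gap: 0.0601
```

servo_tool(delta_pos=[[0, 0.1, 0], [0, 0.2, 0], [0, 0.25, 0], [0, 0.25, 0]], delta_rot=[[0, 0, 0], [0, 0, 0], [0, 0, 0], [0, 0, 0]], claw=[0.2, 0.2, 0.2, 0.2])

```text
t: 13.97
tcp_pos: [0.4619, 0.1839, 0.0231]
eef_rot: [-1.569, -0.001, -0.001]
wrist_force: [-1.6, -0.4, 3.5]
finger_gap: 0.0602
```

servo_tool(delta_pos=[[0, 0, 0], [0, 0, 0], [0, 0, 0], [0, 0, 0], [0, 0, 0], [0, -1, 0], [0, -3, 0], [0, -6, 0], [0, -9, 0], [0, -12, 0], [0, -15, 0], [0, -17, 0], [0, -18, 0], [0, -18, 0]], delta_rot=[[0, 0, 0], [0, 0, 0], [0, 0, 0], [0, 0, 0], [0, 0, 0], [0, 0, 0], [0, 0, 0], [0, 0, 0], [0, 0, 0], [0, 0, 0], [0, 0, 0], [0, 0, 0], [0, 0, 0], [0, 0, 0]], claw=[1, 1, 1, 1, 1, 1, 1, 1, 1, 1, 1, 1, 1, 1])

```text
t: 15.13
tcp_pos: [0.463, 0.1838, 0.206]
eef_rot: [-1.568, -0.005, -0.005]
wrist_force: [0.2, -0.2, 0.0]
finger_gap: 0.0853
```

```bash
python3 look.py w8;python3 mw.py w8 white .459 .183 .049;python3 go.py .4825 -.2758 .2 90
```

```text
15.1333 [0.463  0.1838 0.206 ]
z table 0.0002 max 0.295
white mat [0.4583 0.1828 0.044 ] sd 0.00038 148 272
cake [0.4592 0.1838 0.0314] sd 0.00031 194
t 15.1833 tcp [0.4619 0.1836 0.2035] gap 0.0856 F [-0.94 -0.27  0.22] j [ 0.23 -0.24  1.94  0.    1.45 -1.34]
x [ 1.    -0.     0.003] y [ 0.003  0.002 -1.   ] z [0.    1.    0.002]
delta cm [  2.08   0.25 -45.94]
rot deg [-0.13 -0.03  0.15]
```

View pics/w8.png

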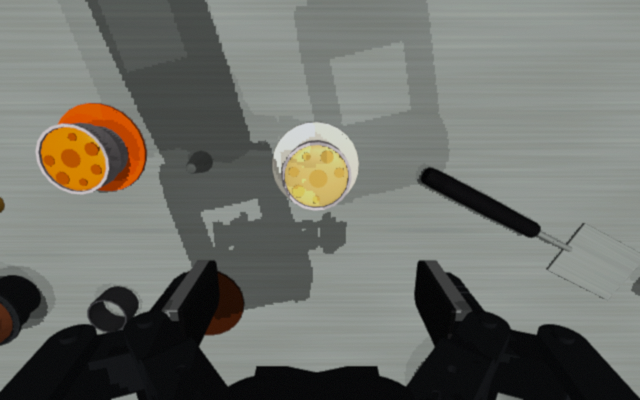

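The pale cake stands at (317,168) on the white mat (~1 mm off). I go back to the dark cake on blue.

servo_tool(delta_pos=[[0.1, 0, -1.5], [0.3, 0, -5], [0.4, 0, -9], [0.6, 0, -13], [0.7, 0, -17], [0.9, 0, -21], [1.0, 0, -25], [1.2, 0, -29], [1.4, 0, -33], [1.6, 0, -37], [1.8, 0, -40.5], [2, 0, -43.5], [2, 0, -45.3], [2, 0, -45.9], [2, 0, -45.9], [2, 0, -45.9]], delta_rot=[[0, 0, 0], [0, 0, 0], [0, 0, 0], [0, 0, 0], [0, 0, 0], [0, 0, 0], [0, 0, 0], [0, 0, 0], [0, 0, 0], [0, 0, 0], [0, 0, 0], [0, 0, 0], [0, 0, 0], [0, 0, 0], [0, 0, 0], [0, 0, 0]], claw=[1, 1, 1, 1, 1, 1, 1, 1, 1, 1, 1, 1, 1, 1, 1, 1])

```text
t: 16.52
tcp_pos: [0.4806, -0.2744, 0.1998]
eef_rot: [-1.567, 0.002, 0.001]
wrist_force: [-0.2, 0.6, 0.4]
finger_gap: 0.0855
```

```bash
python3 look.py w9;python3 mw.py w9 blue .482 -.274 .049;python3 go.py .4825 -.2758 .019 90
```

```text
16.5167 [ 0.4806 -0.2744  0.1998]
z table 0.0002 max 0.2871
blue mat [ 0.4807 -0.2747  0.044 ] sd 0.00046 185 307
cake [ 0.4823 -0.2759  0.0314] sd 0.0003 196
t 16.5667 tcp [ 0.4808 -0.2741  0.2003] gap 0.0852 F [0.18 0.21 0.13] j [-0.65 -0.1   1.81  0.    1.43 -2.23]
x [ 1.     0.    -0.001] y [-0.001  0.003 -1.   ] z [-0.     1.     0.003]
delta cm [ 0.19 18.13 -0.23]
rot deg [-0.2   0.02 -0.08]
```

servo_tool(delta_pos=[[0.2, 3, -0.2], [0.2, 6, -0.2], [0.2, 9, -0.2], [0.2, 12, -0.2], [0.2, 14.5, -0.2], [0.2, 16.4, -0.2], [0.2, 17.5, -0.2], [0.2, 18, -0.2], [0.2, 18, -0.2], [0.2, 18, -0.2], [0.2, 18, -0.2], [0.2, 18, -0.2], [0.2, 18, -0.2], [0.2, 18, -0.2], [0.2, 18, -0.2], [0.2, 18, -0.2]], delta_rot=[[-0.2, 0, 0], [-0.2, 0, 0], [-0.2, 0, 0], [-0.2, 0, 0], [-0.2, 0, 0], [-0.2, 0, 0], [-0.2, 0, 0], [-0.2, 0, 0], [-0.2, 0, 0], [-0.2, 0, 0], [-0.2, 0, 0], [-0.2, 0, 0], [-0.2, 0, 0], [-0.2, 0, 0], [-0.2, 0, 0], [-0.2, 0, 0]], claw=[1, 1, 1, 1, 1, 1, 1, 1, 1, 0.4, 0.4, 0.2, 0.2, 0.2, 0.2, 0.2])

```text
t: 17.9
tcp_pos: [0.4848, -0.2783, 0.0239]
eef_rot: [-1.575, -0.002, -0.003]
wrist_force: [0.6, 0.8, 6.4]
finger_gap: 0.0606
```

servo_tool(delta_pos=[[0, -0.5, 0], [0, -1.5, 0], [0, -3, 0], [0, -5, 0], [0, -7, 0], [0, -9, 0], [0, -11, 0], [0, -13, 0], [0, -14.5, 0], [0, -15, 0], [0, -15, 0]], delta_rot=[[0, 0, 0], [0, 0, 0], [0, 0, 0], [0, 0, 0], [0, 0, 0], [0, 0, 0], [0, 0, 0], [0, 0, 0], [0, 0, 0], [0, 0, 0], [0, 0, 0]], claw=[0.2, 0.2, 0.2, 0.2, 0.2, 0.2, 0.2, 0.2, 0.2, 0.2, 0.2])

```text
t: 18.82
tcp_pos: [0.4839, -0.2775, 0.1736]
eef_rot: [-1.575, -0.002, -0.003]
wrist_force: [-0.1, -0.9, -1.3]
finger_gap: 0.0605
```

```bash
python3 look.py w10;python3 mw.py w10 blue .481 -.274 0;python3 held.py w10;python3 go.py .626 .053 .17 90
```

```text
18.8167 [ 0.4839 -0.2775  0.1736]
z table 0.0007 max 0.262
blue mat [ 0.4808 -0.2747  0.0441] sd 0.00031 204 263
z [0.0231 0.0248 0.0259]
held centre rel tcp [-0.0029  0.0001] 0.0278 0.00026
slope [ 0.001 -0.001  0.198]
t 18.8667 tcp [ 0.4832 -0.277   0.1719] gap 0.0598 F [-0.18  1.1  -1.79] j [-0.65 -0.07  1.83 -0.    1.37 -2.22]
x [ 1.    -0.001  0.001] y [ 0.001 -0.002 -1.   ] z [ 0.001  1.    -0.002]
delta cm [14.26  0.13 33.01]
rot deg [ 0.13 -0.04  0.05]
```

View pics/w10.png

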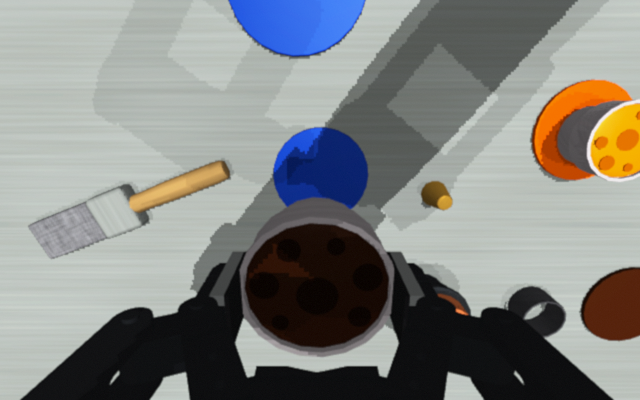

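servo_tool(delta_pos=[[0.4, 0, 1], [1.2, 0, 3], [2.5, 0, 6], [3.9, 0, 9], [5.2, 0, 12], [6.5, 0, 15], [7.8, 0, 18], [9.1, 0, 21], [10.4, 0, 24], [11.7, 0, 27], [12.9, 0, 29.8], [13.8, 0, 32], [14.2, 0, 32.8], [14.3, 0, 33], [14.3, 0, 33], [14.3, 0, 33]], delta_rot=[[0, 0, 0], [0, 0, 0], [0, 0, 0], [0, 0, 0], [0, 0, 0], [0, 0, 0], [0, 0, 0], [0, 0, 0], [0, 0, 0], [0, 0, 0], [0, 0, 0], [0, 0, 0], [0, 0, 0], [0, 0, 0], [0, 0, 0], [0, 0, 0]], claw=[0.2, 0.2, 0.2, 0.2, 0.2, 0.2, 0.2, 0.2, 0.2, 0.2, 0.2, 0.2, 0.2, 0.2, 0.2, 0.2])

```text
t: 20.2
tcp_pos: [0.6256, 0.0522, 0.1701]
eef_rot: [-1.573, 0.002, 0.0]
wrist_force: [-0.1, 0.4, -1.3]
finger_gap: 0.0603
```

```bash
python3 look.py w11;python3 mw.py w11 brown .624 .053 0;python3 held.py w11;python3 go.py .6264 .0528 .0255 90
```

```text
20.2 [0.6256 0.0522 0.1701]
z table 0.0007 max 0.2565
brown mat [0.6236 0.0528 0.0436] sd 0.00031 199 262
z [0.0232 0.0248 0.026 ]
held centre rel tcp [-0.0028  0.0001] 0.0277 0.00028
slope [-0.003  0.001  0.195]
t 20.25 tcp [0.6258 0.0519 0.1704] gap 0.0603 F [-1.26  0.05 -0.83] j [-0.03  0.1   1.66 -0.    1.38 -1.6 ]
x [ 1.    -0.002 -0.001] y [-0.001 -0.002 -1.   ] z [ 0.002  1.    -0.002]
delta cm [ 0.07 14.49  0.12]
rot deg [ 0.12 -0.1  -0.04]
```

servo_tool(delta_pos=[[0, 1, 0.1], [0, 3, 0.1], [0, 5.5, 0.1], [0, 8, 0.1], [0, 10.5, 0.1], [0, 12.3, 0.1], [0, 13.4, 0.1], [0, 14, 0.1], [0, 14.3, 0.1], [0, 14.4, 0.1], [0, 14.4, 0.1], [0, 14.4, 0.1]], delta_rot=[[0, 0, 0], [0, 0, 0], [0, 0, 0], [0, 0, 0], [0, 0, 0], [0, 0, 0], [0, 0, 0], [0, 0, 0], [0, 0, 0], [0, 0, 0], [0, 0, 0], [0, 0, 0]], claw=[0.2, 0.2, 0.2, 0.2, 0.2, 0.2, 0.2, 0.2, 0.2, 0.2, 0.2, 0.2])

```text
t: 21.25
tcp_pos: [0.6275, 0.0536, 0.0285]
eef_rot: [-1.573, -0.002, -0.003]
wrist_force: [-0.6, 0.3, -1.5]
finger_gap: 0.0602
```

servo_tool(delta_pos=[[0, 0.15, 0], [0, 0.3, 0], [0, 0.42, 0], [0, 0.45, 0], [0, 0.45, 0]], delta_rot=[[0, 0, 0], [0, 0, 0], [0, 0, 0], [0, 0, 0], [0, 0, 0]], claw=[0.2, 0.2, 0.2, 0.2, 0.2])

```text
t: 21.67
tcp_pos: [0.6269, 0.0537, 0.0239]
eef_rot: [-1.573, -0.0, -0.001]
wrist_force: [-2.6, 0.9, 4.3]
finger_gap: 0.06
```

servo_tool(delta_pos=[[0, 0, 0], [0, 0, 0], [0, 0, 0], [0, 0, 0], [0, 0, 0], [0, -1, 0], [0, -3, 0], [0, -6, 0], [0, -9, 0], [0, -12, 0], [0, -15, 0], [0, -17, 0], [0, -18, 0], [0, -18, 0]], delta_rot=[[0, 0, 0], [0, 0, 0], [0, 0, 0], [0, 0, 0], [0, 0, 0], [0, 0, 0], [0, 0, 0], [0, 0, 0], [0, 0, 0], [0, 0, 0], [0, 0, 0], [0, 0, 0], [0, 0, 0], [0, 0, 0]], claw=[1, 1, 1, 1, 1, 1, 1, 1, 1, 1, 1, 1, 1, 1])

```text
t: 22.83
tcp_pos: [0.628, 0.054, 0.2066]
eef_rot: [-1.573, -0.005, -0.006]
wrist_force: [1.2, -0.4, 0.6]
finger_gap: 0.0856
```

```bash
python3 look.py w12;python3 mw.py w12 brown .624 .053 .049;python3 go.py .613 -.167 .21 90
```

```text
22.8333 [0.628  0.054  0.2066]
z table 0.0003 max 0.296
brown mat [0.6235 0.0528 0.0435] sd 0.00037 185 302
cake [0.6248 0.0538 0.0314] sd 0.00031 194
t 22.8833 tcp [0.6269 0.054  0.2039] gap 0.0855 F [ 0.11 -0.23 -0.23] j [-0.03  0.08  1.63 -0.    1.43 -1.6 ]
x [ 1.    -0.001  0.003] y [ 0.003 -0.002 -1.   ] z [ 0.001  1.    -0.002]
delta cm [ -1.38  -0.57 -22.1 ]
rot deg [ 0.11 -0.03  0.17]
```

View pics/w12.png

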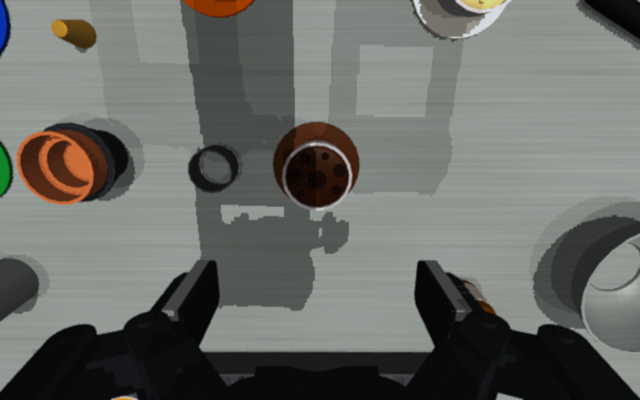

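The dark cake is on brown, about 1.5 mm off centre. Next, the stack.

servo_tool(delta_pos=[[-0.1, -0.5, -2], [-0.3, -0.5, -5], [-0.5, -0.5, -9], [-0.8, -0.5, -13], [-1.1, -0.5, -17], [-1.4, -0.5, -20], [-1.4, -0.5, -21.7], [-1.4, -0.5, -22.1], [-1.4, -0.5, -22.1], [-1.4, -0.5, -22.1], [-1.4, -0.5, -22.1]], delta_rot=[[0.1, 0, 0.1], [0.1, 0, 0.1], [0.1, 0, 0.1], [0.1, 0, 0.1], [0.1, 0, 0.1], [0.1, 0, 0.1], [0.1, 0, 0.1], [0.1, 0, 0.1], [0.1, 0, 0.1], [0.1, 0, 0.1], [0.1, 0, 0.1]], claw=[1, 1, 1, 1, 1, 1, 1, 1, 1, 1, 1])

```text
t: 23.8
tcp_pos: [0.612, -0.1655, 0.2068]
eef_rot: [-1.57, 0.002, 0.003]
wrist_force: [0.7, -0.6, -0.4]
finger_gap: 0.0853
```

```bash
python3 look.py w13;python3 mw.py w13 no .613 -.167 .068;python3 go.py .613 -.167 .045 90
```

```text
23.8 [ 0.612  -0.1655  0.2068]
z table 0.0002 max 0.2942
cake [ 0.6128 -0.1684  0.0315] sd 0.00029 205
t 23.85 tcp [ 0.6122 -0.1655  0.2072] gap 0.0854 F [ 0.73  1.   -0.41] j [-0.38  0.09  1.61 -0.    1.44 -1.95]
x [ 1.     0.001 -0.002] y [-0.002  0.001 -1.   ] z [-0.001  1.     0.001]
delta cm [ 0.12 16.22 -0.17]
rot deg [-0.04  0.07 -0.14]
```

View pics/w13.png

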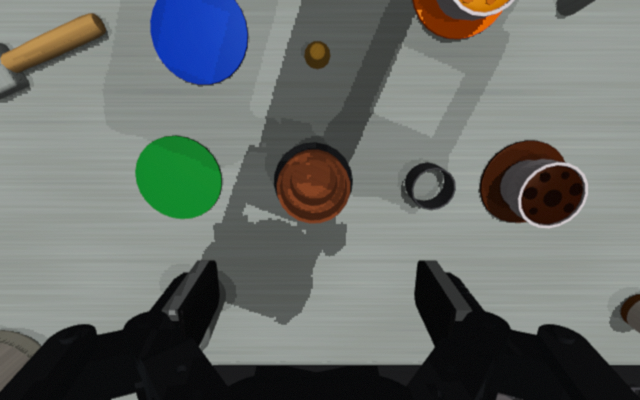

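Run:
```python
from h import *
for f in ('w13','w10','w2'):
    c=dict(np.load(f+'.npz'));P=cloud(c,c)-c['tcp_pos']
    n=(abs(P[...,0])<.02)&(abs(P[...,1])>.028)&(abs(P[...,1])<.065)&(P[...,2]>-.03)&(P[...,2]<.06)&(c['img'].max(2)<110)
    print(f,n.sum(),np.percentile(P[...,2][n],[0,1,5,20]).round(4), P[n][np.argsort(P[...,2][n])[:5]].round(4))
```

```text
w13 8234 [0.0126 0.0147 0.0185 0.0271] [[ 0.0011  0.043   0.0126]
 [-0.0077 -0.043   0.0128]
 [-0.0025  0.0431  0.0129]
 [ 0.0089  0.0432  0.0129]
 [ 0.0028  0.0431  0.0129]]
w10 12298 [0.0086 0.0127 0.0212 0.0313] [[-0.011   0.0348  0.0086]
 [-0.0111 -0.0363  0.009 ]
 [-0.0112  0.0338  0.009 ]
 [-0.0113  0.0342  0.0091]
 [-0.0112 -0.031   0.0091]]
w2 11925 [0.0077 0.0122 0.0203 0.0331] [[-0.0105  0.0302  0.0077]
 [-0.0106 -0.0301  0.0077]
 [-0.0101 -0.0301  0.0078]
 [-0.0106  0.0341  0.008 ]
 [-0.0101  0.0301  0.008 ]]
```

servo_tool(delta_pos=[[0.1, 3, -0.3], [0.1, 6, -0.3], [0.1, 9, -0.3], [0.1, 11.5, -0.3], [0.1, 13.5, -0.3], [0.1, 15, -0.3], [0.1, 15.8, -0.3], [0.1, 16.2, -0.3], [0.1, 16.5, -0.3], [0.1, 16.6, -0.3], [0.1, 16.6, -0.3], [0.1, 16.6, -0.3]], delta_rot=[[0, 0, 0], [0, 0, 0], [0, 0, 0], [0, 0, 0], [0, 0, 0], [0, 0, 0], [0, 0, 0], [0, 0, 0], [0, 0, 0], [0, 0, 0], [0, 0, 0], [0, 0, 0]], claw=[1, 1, 1, 1, 1, 1, 1, 1, 1, 1, 1, 1])

```text
t: 24.85
tcp_pos: [0.6139, -0.1703, 0.0432]
eef_rot: [-1.572, -0.0, -0.001]
wrist_force: [0.4, 0.2, 0.1]
finger_gap: 0.0855
```

```bash
python3 go.py .613 -.168 .040 90
python3 - <<'E'
from h import *
from cell import capture
c=capture('scene');cv2.imwrite('pics/s2.png',cv2.resize(c['img'][180:330,220:420,::-1],None,fx=4,fy=4))
E
```

```text
t 24.85 tcp [ 0.6139 -0.1703  0.0432] gap 0.0855 F [0.39 0.19 0.14] j [-0.39  0.26  1.72 -0.    1.17 -1.96]
x [ 1.    -0.001  0.001] y [ 0.001 -0.001 -1.   ] z [ 0.001  1.    -0.001]
delta cm [-0.09  0.32  0.23]
rot deg [ 0.05 -0.03  0.04]
```

View pics/s2.png

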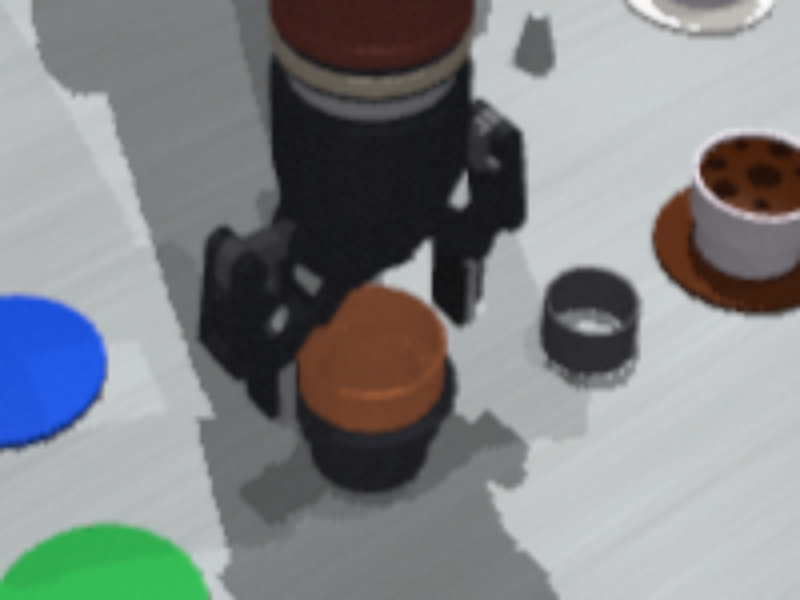

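servo_tool(delta_pos=[[0, 0.2, 0.2], [0, 0.2, 0.2], [0, 0.2, 0.2], [0, 0.2, 0.2], [0, 0.2, 0.2], [0, 0.2, 0.2], [0, 0.2, 0.2], [0, 0.2, 0.2], [0, 0.2, 0.2]], delta_rot=[[0, 0, 0], [0, 0, 0], [0, 0, 0], [0, 0, 0], [0, 0, 0], [0, 0, 0], [0, 0, 0], [0, 0, 0], [0, 0, 0]], claw=[1, 1, 0.4, 0.4, 0.2, 0.2, 0.2, 0.2, 0.2])

```text
t: 25.65
tcp_pos: [0.6135, -0.1682, 0.0404]
eef_rot: [-1.571, 0.001, -0.0]
wrist_force: [-0.6, 0.4, 2.9]
finger_gap: 0.0611
```

servo_tool(delta_pos=[[0, -0.3, 0], [0, -0.8, 0], [0, -1.2, 0], [0, -1.5, 0], [0, -1.5, 0]], delta_rot=[[0, 0, 0], [0, 0, 0], [0, 0, 0], [0, 0, 0], [0, 0, 0]], claw=[0.2, 0.2, 0.2, 0.2, 0.2])

```text
t: 26.07
tcp_pos: [0.6134, -0.1681, 0.0557]
eef_rot: [-1.571, 0.001, -0.0]
wrist_force: [0.0, 0.1, -0.5]
finger_gap: 0.0611
```

```bash
python3 go.py .613 -.168 .040 90
python3 - <<'E'
from h import *
from cell import capture
c=capture('scene');cv2.imwrite('pics/s3.png',cv2.resize(c['img'][180:330,220:420,::-1],None,fx=4,fy=4))
E
```

```text
t 26.0667 tcp [ 0.6134 -0.1681  0.0557] gap 0.0611 F [ 0.02  0.09 -0.5 ] j [-0.38  0.24  1.71 -0.    1.19 -1.95]
x [ 1. -0. -0.] y [-0.    -0.001 -1.   ] z [ 0.     1.    -0.001]
delta cm [-0.04  1.57  0.02]
rot deg [ 0.03 -0.03 -0.02]
```

View pics/s3.png

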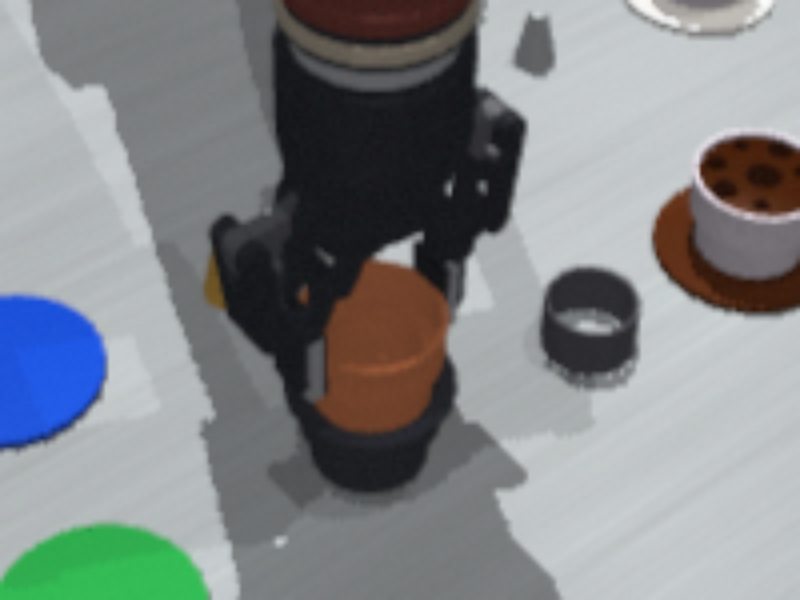

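servo_tool(delta_pos=[[0, -0.5, 0], [0, -1.2, 0], [0, -2, 0], [0, -3, 0], [0, -4.5, 0], [0, -6.5, 0], [0, -8.5, 0], [0, -10, 0], [0, -11, 0], [0, -11.5, 0], [0, -11.5, 0]], delta_rot=[[0, 0, 0], [0, 0, 0], [0, 0, 0], [0, 0, 0], [0, 0, 0], [0, 0, 0], [0, 0, 0], [0, 0, 0], [0, 0, 0], [0, 0, 0], [0, 0, 0]], claw=[0.2, 0.2, 0.2, 0.2, 0.2, 0.2, 0.2, 0.2, 0.2, 0.2, 0.2])

```text
t: 27.03
tcp_pos: [0.6139, -0.1682, 0.1717]
eef_rot: [-1.572, -0.0, -0.001]
wrist_force: [0.3, 0.8, -0.6]
finger_gap: 0.0609
```

```bash
python3 look.py w14; python3 held.py w14 .027; python3 go.py .482 -.2748 .17 90
```

```text
27.0333 [ 0.6139 -0.1682  0.1717]
z [0.0026 0.0159 0.0281]
held centre rel tcp [0.0053 0.    ] 0.0361 0.00169
slope [-0.089 -0.002  0.189]
t 27.0833 tcp [ 0.6132 -0.168   0.1702] gap 0.0609 F [-0.34  0.19 -0.95] j [-0.38  0.12  1.64 -0.    1.38 -1.95]
x [ 1.    -0.001 -0.001] y [-0.001 -0.    -1.   ] z [ 0.001  1.    -0.   ]
delta cm [-13.12   0.03 -10.68]
rot deg [ 0.01 -0.03 -0.06]
```

View pics/w14.png

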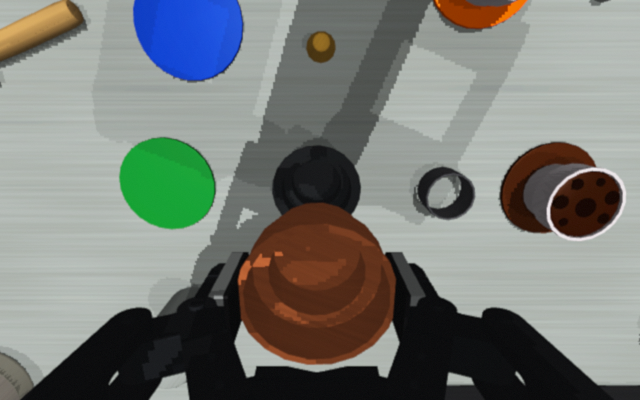

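servo_tool(delta_pos=[[-0.8, 0, -0.7], [-2.5, 0, -2], [-4.5, 0, -3.6], [-6.5, 0, -5.2], [-8.5, 0, -6.9], [-10.5, 0, -8.5], [-12.2, 0, -9.8], [-13, 0, -10.5], [-13.2, 0, -10.7], [-13.2, 0, -10.7], [-13.2, 0, -10.7]], delta_rot=[[0, 0, 0], [0, 0, 0], [0, 0, 0], [0, 0, 0], [0, 0, 0], [0, 0, 0], [0, 0, 0], [0, 0, 0], [0, 0, 0], [0, 0, 0], [0, 0, 0]], claw=[0.2, 0.2, 0.2, 0.2, 0.2, 0.2, 0.2, 0.2, 0.2, 0.2, 0.2])

```text
t: 28.0
tcp_pos: [0.4814, -0.2745, 0.1697]
eef_rot: [-1.57, 0.002, 0.001]
wrist_force: [-0.6, 0.7, -0.1]
finger_gap: 0.061
```

```bash
python3 look.py w15; python3 mw.py w15 blue .481 -.2748 0; python3 go.py .4815 -.2748 .024 90
python3 - <<'E'
from h import *
c=dict(np.load('w15.npz'));P=cloud(c,c)-c['tcp_pos'];hsv=cv2.cvtColor(c['img'],cv2.COLOR_RGB2HSV)
n=(hsv[...,1]>110)&((hsv[...,0]<18)|(hsv[...,0]>172))&(P[...,2]>.025)&(P[...,2]<.031)&(np.hypot(P[...,0],P[...,1])<.04)
print(n.sum(),circ(P[n][:,:2]))
E
```

```text
28.0 [ 0.4814 -0.2745  0.1697]
z table 0.0007 max 0.2559
blue mat [ 0.4808 -0.2747  0.0441] sd 0.00032 206 265
t 28.05 tcp [ 0.4816 -0.2744  0.1698] gap 0.0608 F [ 0.49 -0.23 -1.07] j [-0.65 -0.07  1.84 -0.    1.37 -2.22]
x [ 1.     0.    -0.001] y [-0.001  0.001 -1.   ] z [-0.     1.     0.001]
delta cm [ 1.000e-02  1.458e+01 -5.000e-02]
rot deg [-0.03  0.02 -0.09]
4101 (array([-6.01386163e-04,  5.31433927e-05,  2.99669426e-02]), np.float64(0.0009704678413606292))
```

Offset −0.6 mm, as expected. Contact should come at TCP z ≈ 0.0214.

servo_tool(delta_pos=[[0, 1, -0.1], [0, 3, -0.1], [0, 5.5, -0.1], [0, 8, -0.1], [0, 10.5, -0.1], [0, 12.3, -0.1], [0, 13.4, -0.1], [0, 14, -0.1], [0, 14.4, -0.1], [0, 14.5, -0.1], [0, 14.5, -0.1], [0, 14.5, -0.1]], delta_rot=[[0, 0, 0], [0, 0, 0], [0, 0, 0], [0, 0, 0], [0, 0, 0], [0, 0, 0], [0, 0, 0], [0, 0, 0], [0, 0, 0], [0, 0, 0], [0, 0, 0], [0, 0, 0]], claw=[0.2, 0.2, 0.2, 0.2, 0.2, 0.2, 0.2, 0.2, 0.2, 0.2, 0.2, 0.2])

```text
t: 29.05
tcp_pos: [0.4818, -0.2766, 0.0264]
eef_rot: [-1.572, -0.0, -0.001]
wrist_force: [0.2, 0.2, -0.4]
finger_gap: 0.0608
```

servo_tool(delta_pos=[[0, 0.15, 0.1], [0, 0.3, 0.1], [0, 0.42, 0.1], [0, 0.5, 0.1], [0, 0.52, 0.1], [0, 0.52, 0.1]], delta_rot=[[0, 0, 0], [0, 0, 0], [0, 0, 0], [0, 0, 0], [0, 0, 0], [0, 0, 0]], claw=[0.2, 0.2, 0.2, 0.2, 0.2, 0.2])

```text
t: 29.55
tcp_pos: [0.4813, -0.2752, 0.0214]
eef_rot: [-1.571, 0.001, 0.001]
wrist_force: [-4.0, 2.8, 7.7]
finger_gap: 0.0607
```

Contact; release and rise.

servo_tool(delta_pos=[[0, 0, 0], [0, 0, 0], [0, 0, 0], [0, 0, 0], [0, 0, 0], [0, -1, 0], [0, -3, 0], [0, -6, 0], [0, -9, 0], [0, -12, 0], [0, -15, 0], [0, -17, 0], [0, -18, 0], [0, -18, 0], [0, -18, 0], [0, -18, 0]], delta_rot=[[0, 0, 0], [0, 0, 0], [0, 0, 0], [0, 0, 0], [0, 0, 0], [0, 0, 0], [0, 0, 0], [0, 0, 0], [0, 0, 0], [0, 0, 0], [0, 0, 0], [0, 0, 0], [0, 0, 0], [0, 0, 0], [0, 0, 0], [0, 0, 0]], claw=[1, 1, 1, 1, 1, 1, 1, 1, 1, 1, 1, 1, 1, 1, 1, 1])

```text
t: 30.88
tcp_pos: [0.4803, -0.2742, 0.1977]
eef_rot: [-1.569, 0.004, 0.003]
wrist_force: [-0.4, 0.3, -0.6]
finger_gap: 0.0852
```

```bash
python3 look.py w16; python3 mw.py w16 blue .481 -.2748 .049
python3 - <<'E'
from h import *
from cell import capture
for n in('scene','top'):
    c=capture(n);np.savez(n+'9.npz',**c);cv2.imwrite(f'pics/{n}9.png',c['img'][...,::-1])
E
python3 mw.py top9 white .459 .184 .049;python3 mw.py top9 brown .624 .054 .049;python3 mw.py top9 orange .44 -.034 .049;python3 mw.py top0 orange .44 -.034 .049;python3 mw.py top9 no .613 -.168 .044
```

```text
30.8833 [ 0.4803 -0.2742  0.1977]
z table 0.0002 max 0.2851
blue mat [ 0.4806 -0.2747  0.0441] sd 0.00037 191 316
cake [ 0.4813 -0.2754  0.0314] sd 0.00025 198
z table -0.0011 max 0.0514
z table -0.0012 max 0.0516
brown mat [0.6238 0.0538 0.043 ] sd 0.00053 63 118
cake [0.6254 0.0559 0.0311] sd 0.00062 75
z table -0.0011 max 0.0518
orange mat [ 0.4406 -0.0342  0.0427] sd 0.00055 64 138
cake [ 0.4441 -0.0316  0.0308] sd 0.00067 77
z table -0.0011 max 0.0517
orange mat [ 0.4405 -0.0344  0.0427] sd 0.00053 67 142
cake [ 0.4441 -0.0316  0.0308] sd 0.00069 77
z table -0.0013 max 0.0463
cake [ 0.614  -0.1664  0.036 ] sd 0.00073 86Traceback (most recent call last):
    dtype = x.dtype
            ^^^^^^^
AttributeError: 'list' object has no attribute 'dtype'

During handling of the above exception, another exception occurred:

Traceback (most recent call last):
  File "mw.py", line 27, in <module>
    p,sd=circ(q[best]);print(kind,'mat',p.round(4),'sd',sd.round(5),best.sum(),len(q))
         ~~~~^^^^^^^^^
  File "h.py", line 24, in circ
    o=least_squares(f,[*m,r or .03],loss='soft_l1',f_scale=.001);return o.x,np.std(o.fun)
ValueError: setting an array element with a sequence. The requested array has an inhomogeneous shape after 1 dimensions. The detected shape was (179,) + inhomogeneous part.
```

View pics/w16.png

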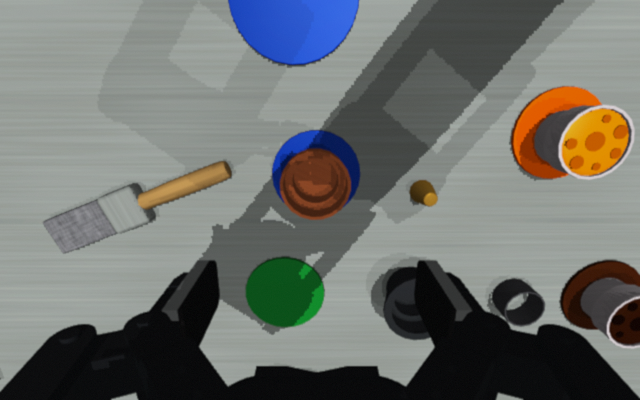

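View pics/scene9.png

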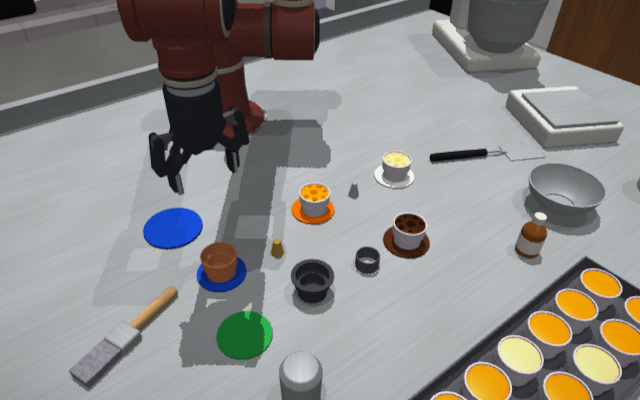

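```bash
python3 -c "
from cell import sign_off
print(sign_off())"
```

```text
the job is handed in; nothing more can be done
None
```

I finished the swap and moved the copper tin, then handed the job in after about 31 s of the 112 s. No verdict was reported.

I parked the dark cake on the small blue mat, moved the pale cake to the white mat and the dark cake to the brown mat. Then I lifted the copper tin straight out and stood it on the blue mat.

| Thing | Last check |
|---|---|
| Pale cake | about 1.4 mm from the white mat's centre (wrist camera, right after release) |
| Dark cake | about 1.6 mm from the brown mat's centre (wrist camera, right after release); the final top view gives about 2.6 mm |
| Copper tin | about 1 mm from the blue mat's centre (wrist camera) |
| Golden cake | same place in the top view before and after |
| Grey tin | stayed on the table, shifted 1–2 mm at most (compared with where the copper tin stood in it) |

- **Upright:** both cakes, the copper tin, the golden cake and the grey tin look upright in the last overview picture. I did not measure their tilt after release; the dark cake's top was level while held.
- **Clear of the robot:** the gripper is open about 0.2 m up, touching nothing.
- **Failed check:** the final top-view measurement of the white mat did not work, because the circle fit found no circle. The pale cake's result rests on the earlier wrist view and the last overview picture.
- **Camera disagreement:** the top and wrist cameras differ by 1–2 mm, which is within the stated calibration.

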